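# Snap the control board onto its standoffs

## Task

Switch the isolator on the grey chassis off, then fit the control board whose four holes match the standoffs: lay it over them with its terminal strip towards the isolator and, keeping it about level, press it down until all four standoffs have clicked through and it sits fully home. Then switch the isolator back on and leave everything else, the other board included, where it is.

Things in the scene. Friction and masses are not known exactly. Their poses are not given: they have to be found in the camera images.
- chassis: Grey metal tray, 210 (x) x 170 (y) mm, fixed to the bench. Origin: centre of its underside; x points to its far end, z up. Floor 8 mm thick, rim 4 mm thick and 22 mm high. Four white snap standoffs in its near part (centred at x -32 mm, y 0); a black isolator block (50x76 mm, top at z 34 mm, centred at x +72 mm, y 0) in its far part.
- isolator (a joint): Knife handle of the isolator; hinge parallel to the chassis' x axis at chassis x +72, y 0, z 34 mm. +0.6 rad: leaning to the chassis' right (-y), into the copper clips, ON. -0.6 rad: leaning left (+y), OFF. Each is a stop; past upright (0) it falls to the side by its own weight. Under 2 N at the bar moves it.
- isolator_bar (a point): Centre of the handle's black grip bar: 13 mm thick, 50 mm long, parallel to the chassis' x axis, 45 mm from the hinge; it swings about 25 mm to either side of the block's middle, 71 mm over the bench at rest and 79 mm upright.
- board: The control board that fits: dark green plate 100 (x) x 140 (y) x 4 mm, 0.22 kg, lying loose, parts up. Origin: centre of its underside. +x points to the edge with the black terminal strip, where its holes stand closer together: four 12 mm round holes, 116 mm apart at the -x edge, 80 mm at the +x edge. Low parts (10 mm) lie only where |x| > 32 and |y| < 27 mm.
- board_grip (a point): Centre of the finned heat sink in the middle of the control board that fits: 50 (x) x 40 (y) mm, from 4 to 38 mm above the board's underside; this point is 21 mm above the underside. Axes: the board's. Apart from it and the low parts the board's top is bare.
- spare_board: Another control board of the same size and look, but with its four holes in a rectangle (56 x 116 mm): it does not fit. Origin: centre of its underside.
- board_hole1 (a point): Centre of a 12 mm hole of the board that fits, at its underside: board x -38, y 58 mm. Goes over standoff 1.
- seat1 (a point): Standoff 1, front left (robot side): centre of its 18 mm shoulder, 26 mm over the bench, on which the board's underside rests when home; chassis x -70, y 58 mm. Above it a 10 mm pin tapers to a 4 mm tip 14.5 mm up; two sprung barbs (16 mm across, along the chassis' x) let the hole pass and snap out over the board.
- board_hole2 (a point): Centre of a 12 mm hole of the board that fits, at its underside: board x -38, y -58 mm. Goes over standoff 2.
- seat2 (a point): Standoff 2, front right (robot side): centre of its 18 mm shoulder, 26 mm over the bench, on which the board's underside rests when home; chassis x -70, y -58 mm. Built as standoff 1. Laid on the four, the board rests about 10 mm above the shoulders.
- board_hole3 (a point): Centre of a 12 mm hole of the board that fits, at its underside: board x 38, y 40 mm. Goes over standoff 3.
- seat3 (a point): Standoff 3, far left: centre of its 18 mm shoulder, 26 mm over the bench, on which the board's underside rests when home; chassis x 6, y 40 mm. Built as standoff 1. Each takes about 4 to 7 N to push through; the barbs are out over the board once it is within 2 mm of home.
- board_hole4 (a point): Centre of a 12 mm hole of the board that fits, at its underside: board x 38, y -40 mm. Goes over standoff 4.
- seat4 (a point): Standoff 4, far right: centre of its 18 mm shoulder, 26 mm over the bench, on which the board's underside rests when home; chassis x 6, y -40 mm. Built as standoff 1. The pins end 10.5 mm above the top of the seated board: press beside them.
- glue_bottle: Bystander: squeeze bottle with nozzle, 38 mm across, 136 mm tall, standing close beside the chassis' far left corner. Origin: about the centre of its underside.
- tan_carton: Bystander: kraft carton 36x44x60 mm tall, standing close beside the chassis' far right corner. Origin: about the centre of its underside.
- mug: Bystander: mug with handle, 82x116x97 mm tall, at the left behind the boards. Origin: about the centre of its underside.
- solder_reel: Bystander: reel of solder wire, 55x74x48 mm tall, at the right, behind the right-hand board. Origin: about the centre of its underside.
- tape_measure: Bystander: tape measure, 34x70x60 mm tall, at the right. Origin: about the centre of its underside.

How it is judged (in metres and radians):
On the way, in this order (a step that is already met when the one before it is completed fails the run):
1. the isolator is switched off (value of joint isolator below -0.5 rad), for 0.2 s.
2. with the isolator off, the board is clicked down on all four standoffs (value of joint isolator below -0.5 rad and horizontal distance between board_hole1 and seat1 below 0.004 m and z of board_hole1 in the frame of seat1 below 0.0018 m and horizontal distance between board_hole2 and seat2 below 0.004 m and z of board_hole2 in the frame of seat2 below 0.0018 m and horizontal distance between board_hole3 and seat3 below 0.004 m and z of board_hole3 in the frame of seat3 below 0.0018 m and horizontal distance between board_hole4 and seat4 below 0.004 m and z of board_hole4 in the frame of seat4 below 0.0018 m and angle between the x axis of chassis and the x axis of board_grip, either way round below 0.1 rad), for 0.2 s.
3. the isolator is switched back on (value of joint isolator above 0.5 rad), for 0.2 s.
At the end, for the whole second after the job is handed in: All four holes of the right board are over their standoffs (within 4 mm) and pressed home (underside within 1.8 mm of each shoulder, so below the barbs), terminal strip towards the isolator, board at rest; the isolator is on (joint above 0.5 rad) (value of joint isolator above 0.5 rad and horizontal distance between board_hole1 and seat1 below 0.004 m and z of board_hole1 in the frame of seat1 below 0.0018 m and horizontal distance between board_hole2 and seat2 below 0.004 m and z of board_hole2 in the frame of seat2 below 0.0018 m and horizontal distance between board_hole3 and seat3 below 0.004 m and z of board_hole3 in the frame of seat3 below 0.0018 m and horizontal distance between board_hole4 and seat4 below 0.004 m and z of board_hole4 in the frame of seat4 below 0.0018 m and angle between the x axis of chassis and the x axis of board_grip, either way round below 0.1 rad and linear speed of board below 0.01 m/s); the robot touches nothing.
It fails at once if the board was tipped more than about 14 degrees from level (angle between board_grip's own z axis and vertical above 0.25 rad).
It fails at once if the board touched the chassis while the isolator was still on (value of joint isolator above 0 rad and contact force between board and chassis above 0.5 N and z of board_grip in the frame of seat1 above 0.027 m).
It fails at once if the other board was moved more than 20 mm (distance of spare_board from where it was at the start of the episode above 0.02 m).
It fails at once if a bystander was moved more than 30 mm or knocked over (distance of any of glue_bottle, tan_carton, mug, solder_reel, tape_measure from where it was at the start of the episode above 0.03 m or angle between any of glue_bottle, tan_carton, mug, solder_reel, tape_measure's own z axis and vertical above 0.5 rad).
It also fails if it takes over 64 s, if anything falls off the work surface, if the arm or the gripper's body presses on something with over 40 N, if the wrist force passes 120 N, or if a joint passes its speed limit or range.

## Robot

A 6-joint arm with a two-finger parallel gripper is mounted at the origin on a cart in front of the work surface, level with it; the furniture and walls round the work are solid. World frame = base frame: x ahead of the robot, y to its left, z up, the work surface at z = 0. Lengths are in mm, angles in rad, forces in N, time in s.
With the tool pointing down it reaches from about 400 to 925 mm from the base axis. Payload 12.5 kg.
Tool frame: the origin (TCP) lies on the front face of the gripper's body, between the roots of the fingers; the fingertips stand 78 mm ahead of it and the grasp point (between the pads) lies 59 mm ahead of it (env.nose_length is the distance from the TCP to the fingertips, in mm); z points along the fingers, y is the line along which they close (so a half turn about z gives the same grasp; the last joint's range is limited). The gripper opens to 95 mm and grips with 3 to 60 N. Pads are 20 mm wide; open, the fingers measure 119 mm over their backs; the gripper's body (75 mm by 180 mm) begins 59 mm behind the grasp point.
Start: joints at [1.243, 0.491, 1.559, -0, 1.092, -0.106], TCP at [137.47, 609.705, 292.261] pointing down, gripper open.
Joint ranges: [-3.1, 3.1], [-0.84, 2.19], [0.05, 2.79], [-1.13, 4.28], [0.06, 2.93], [-2.69, 2.69]. Speed limits (rad/s): [2.22, 2.22, 2.79, 3.14, 3.14, 3.14].

## Interface

Orientations are given as [roll, pitch, yaw] about the fixed x, y, z axes, in that order (R = Rz(yaw) Ry(pitch) Rx(roll)).
In Python, from cell import env gives the robot as it stands.
- The arm moves only by the tool jog_arm, never from a script. Its argument "motion" is a list of rows, each a list of 7 numbers: the turn, a rotation vector about the tool's x, y, z in degrees, then the shift along the tool's x, y, z in mm, then the finger opening in mm, from 0 to 95.1. In form: [[wx, wy, wz, x, y, z, hand], ...]. A call has 1 to 10 rows; each row shifts and turns the commanded pose from where the row before left it, along the tool's axes as they then stand; what a row does not reach is not made up. A row lasts 1/8 s, in which the tool goes at most 62.5 mm and 10.7 degrees, less where a joint would pass 70% of its speed; a pose out of reach is approached as far as the arm can. A call is refused whole if a number of a shift passes 62.5 or a number of a turn 10.7, either way. A call with a gripper value outside its range is refused whole. The fingers move at their own pace and stop on an object; the grip force is fixed at half the most. Time passes only in rows, so rows that do not move let the fingers close. It gives the time, the measured TCP pose, the force, the opening and the grip force at its end, in the units of the state.
- env.state(): the state, without advancing time (a new reading comes with each control period).
- env.read_camera(name): name is "scene" or "side" or "wrist"; returns a dict with "color" (400x640x3 uint8, red, green, blue), "z_map" (400x640 float32, mm along the optical axis (not along the pixel's ray), 0 where there is no reading), "camera_matrix" (3x3 intrinsics, pixels), "world_to_cam" (4x4, takes a point from world to camera coordinates). Camera axes: x right, y up, looking along -z (the intrinsics and any distortion apply to the point x, -y, -z); pixel columns grow to the right and rows downward; lengths in mm; the calibration is good to about 2 mm. A picture is of the moment at which its call begins.
- env.job_done(): hands the job in; it is judged then, once.
Trained networks look in the newest picture that a camera, given by its name, has taken for a name from the list of things; names that differ only in an ending like _2 or _b are one class to them, and where a whole thing is asked for, a point or a joint stands for the part that bears it (a point fixed in the world has none). Each returns a list of dicts, best first, with "score" (0 to 1); they miss things now and then, are a little off and sometimes report something else, mostly with a low value. They report only what shows in the picture. A call takes as long as a camera call.
- env.recognise(camera, thing): "location" ([column, row] in pixels, amid what is visible of it).
The state is a dict: "t": time; "joints": joint angles; "qvel": joint speeds; "tau": joint torques, N m; "eef_pos": TCP position; "tcp_rot": TCP orientation; "ft_force": force on the tool from outside, world axes, zero at the start; "moment": the same for the moment, N m; "opening": opening from 0.0 (shut) to 1.0 (fully open); "grip_force": force on a finger pad.
Only numpy, scipy, OpenCV 4.12 (cv2) and the standard library are available. Lean on these libraries where they do the work, as an engineer would, in place of code of your own. Each camera call takes 0.05 s, during which the arm holds its last target. There are 200 camera calls.

## Working session

There is one attempt and no reset: what is moved stays moved. The work goes in short steps, Python scripts to look and compute and a tool call to move; the robot and the scene stay as the last step left them, time stands still between calls to the robot, and variables do not carry over. Pictures are saved under pics/ and viewed, at most 10 in all, crops included, and the job is handed in when it is done.

Besides the shell and the picture viewer there is one more tool, called in YAML: its name, and indented under it one key for each argument. jog_arm: Moves the arm, as the interface text tells. Its arguments: {"type":"object","properties":{"motion":{"type":"array"}},"required":["motion"]}

```bash
mkdir -p pics; cat > h.py <<'E'
from cell import env
import numpy as np, cv2
def cam(n):
    return env.read_camera(n)
def pts(c):
    z=c["z_map"];K=c["camera_matrix"];T=np.linalg.inv(c["world_to_cam"])
    v,u=np.mgrid[:z.shape[0],:z.shape[1]]
    X=(u-K[0,2])/K[0,0]*z;Y=(v-K[1,2])/K[1,1]*z
    P=np.stack([X,-Y,-z,np.ones_like(z)],-1)@T.T
    P=P[...,:3];P[z==0]=np.nan
    return P
def proj(c,p):
    q=c["world_to_cam"]@np.append(p,1);K=c["camera_matrix"]
    return np.array([K[0,0]*q[0]/-q[2]+K[0,2],K[1,1]*-q[1]/-q[2]+K[1,2]])
def save(c,n): cv2.imwrite("pics/"+n,c["color"][:,:,::-1])
E
cat > a.py <<'E'
from h import *
ims=[]
for n in ["scene","side"]:
    c=cam(n);P=pts(c);save(c,n+"0.png");np.savez(n+"0.npz",P=P,**c)
    for t in ["chassis","isolator_bar","board","board_grip","spare_board","glue_bottle","tan_carton","mug","solder_reel","tape_measure","board_hole1","seat1","seat3"]:
        print(n,t,[(np.round(r["location"]).astype(int).tolist(),round(r["score"],2),np.round(P[int(r["location"][1]),int(r["location"][0])]).tolist()) for r in env.recognise(n,t)[:4]])
print(env.state())
E
python3 a.py
```

```text
scene chassis [([308, 202], 0.66, [577.0, 44.0, 14.0]), ([353, 298], 0.38, [435.0, -334.0, 40.0])]
scene isolator_bar [([325, 185], 0.41, [625.0, 23.0, 77.0])]
scene board [([307, 203], 0.63, [570.0, 45.0, 8.0]), ([233, 176], 0.62, [435.0, 282.0, 31.0])]
scene board_grip [([238, 176], 0.89, [455.0, 285.0, 24.0])]
scene spare_board [([353, 300], 0.96, [438.0, -332.0, 26.0])]
scene glue_bottle [([301, 164], 0.83, [636.0, 164.0, 69.0])]
scene tan_carton [([354, 203], 0.68, [668.0, -72.0, 45.0])]
scene mug [([270, 139], 0.8, [620.0, 331.0, 82.0])]
scene solder_reel [([400, 243], 0.96, [659.0, -284.0, 49.0]), ([234, 178], 0.26, [435.0, 283.0, 26.0])]
scene tape_measure [([426, 288], 0.74, [601.0, -432.0, 48.0]), ([354, 300], 0.52, [434.0, -339.0, 38.0]), ([235, 176], 0.31, [441.0, 279.0, 30.0])]
scene board_hole1 [([234, 173], 0.69, [439.0, 287.0, 39.0])]
scene seat1 [([305, 200], 0.77, [577.0, 61.0, 10.0])]
scene seat3 [([305, 200], 0.77, [577.0, 61.0, 10.0])]
side chassis [([318, 210], 0.57, [601.0, 93.0, 10.0])]
side isolator_bar [([337, 200], 0.44, [645.0, 22.0, 73.0])]
side board [([
[... 666 characters left out ...]
([314, 214], 0.83, [573.0, 68.0, 10.0])]
{'t': 1.4, 'joints': array([ 1.24340156e+00,  4.90902480e-01,  1.55890403e+00,  4.31377968e-06,
        1.09170202e+00, -1.05573552e-01]), 'qvel': array([ 0.00066581, -0.00020867,  0.00053501, -0.00019407, -0.00151271,
        0.00209772]), 'tau': array([-1.94601339e-04, -6.12465334e+01, -2.58429140e+01,  6.92909723e-02,
        4.45529097e-02, -5.49952779e-05]), 'eef_pos': array([137.46784605, 609.70339866, 292.25801223]), 'tcp_rot': array([3.14150859e+00, 5.05820085e-06, 2.91976945e+00]), 'ft_force': array([ 0.39747411, -0.41526189,  0.08194519]), 'moment': array([0.00574724, 0.03827204, 0.02777376]), 'grip_force': 0.0, 'opening': 1.004818659621907}
```

View pics/scene0.png

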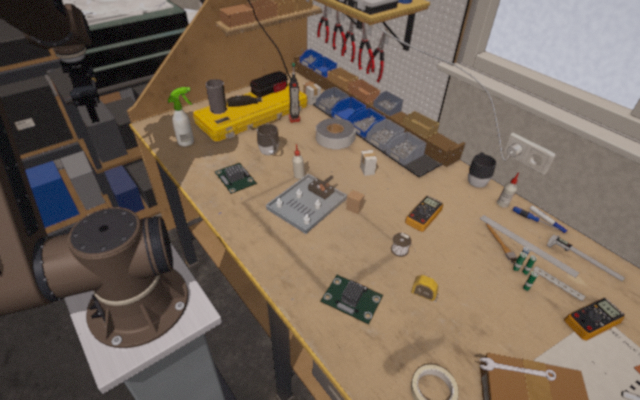

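View pics/side0.png

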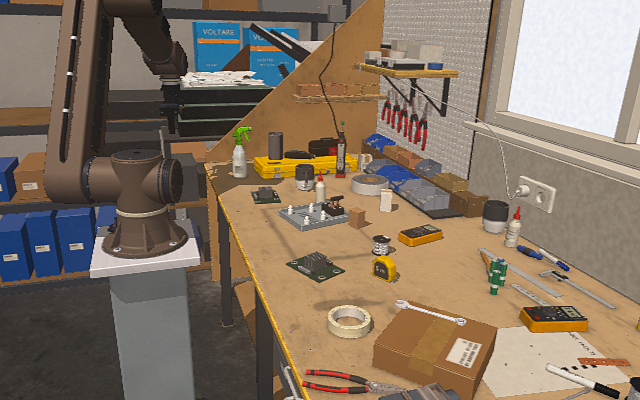

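The scene view shows the chassis in the middle (about 308,202), one board at the left (235,177) and one at the right (353,298). The mug is behind the left board, and the bottle and carton stand at the chassis' far corners. I'll look at the left board from close by.

jog_arm:
  motion:
    - [0,0,0,-46,-31,0,95]
    - [0,0,0,-46,-31,0,95]
    - [0,0,0,-46,-31,0,95]
    - [0,0,0,-46,-31,0,95]
    - [0,0,0,-46,-31,0,95]
    - [0,0,0,-46,-31,0,95]
    - [0,0,0,-46,-31,0,95]
    - [0,0,0,-46,-31,0,95]
    - [0,0,0,0,0,0,95]

```text
t: 2.52
eef_pos: [444.0, 284.5, 292.2]
tcp_rot: [3.142, 0.0, 2.916]
ft_force: [-0.2, 0.5, -0.5]
opening: 0.998
grip_force: 0.0
```

```bash
cat > b.py <<'E'
from h import *
c=cam("wrist");P=pts(c);np.savez("w1.npz",P=P,**c)
s=np.load("scene0.npz")["color"];d=np.load("side0.npz")["color"]
f=lambda im,x,y,w,h,W,H:cv2.resize(im[y:y+h,x:x+w],(W,H),interpolation=cv2.INTER_CUBIC)
top=np.hstack([f(s,310,265,80,60,200,150),f(d,280,240,80,60,200,150),f(s,200,150,80,60,200,150),f(s,260,160,120,80,200,150)])
im=np.vstack([top,cv2.resize(c["color"],(800,450))])
cv2.imwrite("pics/c1.png",im[:,:,::-1])
print(env.state()["eef_pos"],env.state()["tcp_rot"]);print(np.linalg.inv(c["world_to_cam"]).round(2))
E
python3 b.py
```

```text
[442.77166028 285.69379348 292.18360904] [ 3.14144461e+00 -1.00545196e-04  2.91666386e+00]
[[ 2.2000e-01 -9.4000e-01 -2.5000e-01  3.7465e+02]
 [ 9.7000e-01  2.2000e-01  6.0000e-02  3.0094e+02]
 [-0.0000e+00 -2.6000e-01  9.7000e-01  3.8598e+02]
 [ 0.0000e+00  0.0000e+00  0.0000e+00  1.0000e+00]]
```

View pics/c1.png

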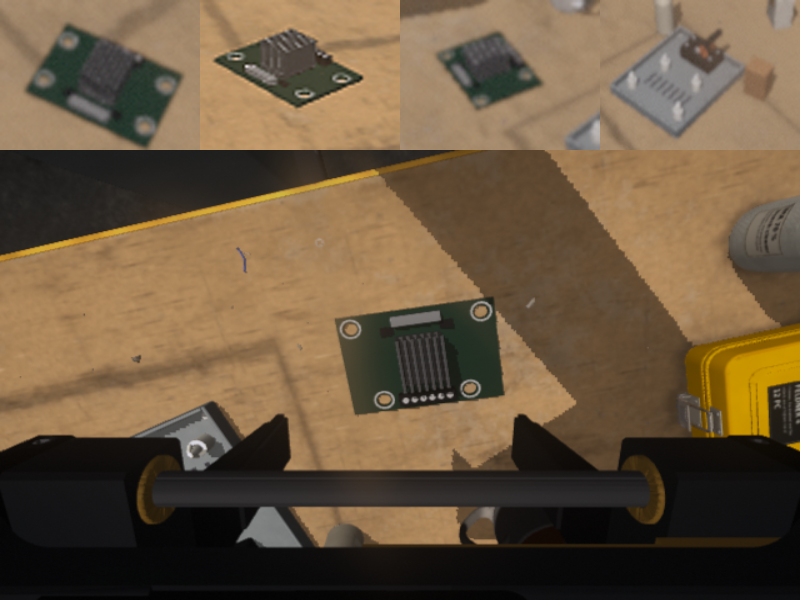

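The left board has the trapezoid: holes wide apart at the top of the image and close together at the terminal strip, at about (280,159), (384,143), (307,222) and (376,211) in wrist pixels. It is the one that fits, and the right-hand board is the spare. Next is a close look at the chassis.

jog_arm:
  motion:
    - [0,0,0,-24,-35,-10,95]
    - [0,0,0,-24,-35,-10,95]
    - [0,0,0,-24,-35,-10,95]
    - [0,0,0,-24,-35,-10,95]
    - [0,0,0,-24,-35,-10,95]
    - [0,0,0,-24,-35,-10,95]
    - [0,0,0,0,0,0,95]
    - [0,0,0,0,0,0,95]

```text
t: 3.58
eef_pos: [535.7, 51.4, 352.0]
tcp_rot: [3.141, -0.001, 2.921]
ft_force: [-0.5, -0.1, -1.1]
opening: 1.001
grip_force: 0.0
```

```bash
cat > b2.py <<'E'
from h import *
w=np.load("w1.npz");P=w["P"]
# board holes (left board) : rays at z=4 via ring median
for (u,v) in [(280,159),(384,143),(307,222),(376,211)]:
    q=P[v-9:v+10,u-9:u+10].reshape(-1,3); print(u,v,np.nanmedian(q,0).round(1))
c=cam("wrist");P=pts(c);np.savez("w2.npz",P=P,**c);save(c,"w2.png")
for t in ["seat1","isolator_bar","tan_carton","glue_bottle","chassis"]:
    print(t,[(np.round(r["location"]).tolist(),round(r["score"],2),P[int(r["location"][1]),int(r["location"][0])].round(0).tolist()) for r in env.recognise("wrist",t)[:6]])
s=env.state();print(s["eef_pos"],s["tcp_rot"])
E
python3 b2.py
```

```text
280 159 [409.6 246.9   5. ]
384 143 [418.3 362.6   4.9]
307 222 [487.3 259.    5. ]
376 211 [492.5 339.6   5. ]
seat1 [([319.0, 200.0], 0.77, [568.0, 43.0, 9.0]), ([509.0, 56.0], 0.66, [449.0, 283.0, 39.0])]
isolator_bar [([327.0, 271.0], 0.96, [637.0, 36.0, 77.0]), ([514.0, 58.0], 0.74, [451.0, 288.0, 38.0])]
tan_carton [([261.0, 320.0], 0.89, [691.0, -61.0, 62.0])]
glue_bottle [([446.0, 235.0], 0.94, [621.0, 176.0, 81.0])]
chassis [([321.0, 196.0], 0.88, [564.0, 46.0, 10.0]), ([512.0, 56.0], 0.48, [449.0, 289.0, 35.0])]
[535.96824602  51.01301791 352.17383724] [ 3.14148410e+00 -1.08594003e-04  2.92089002e+00]
```

View pics/w2.png

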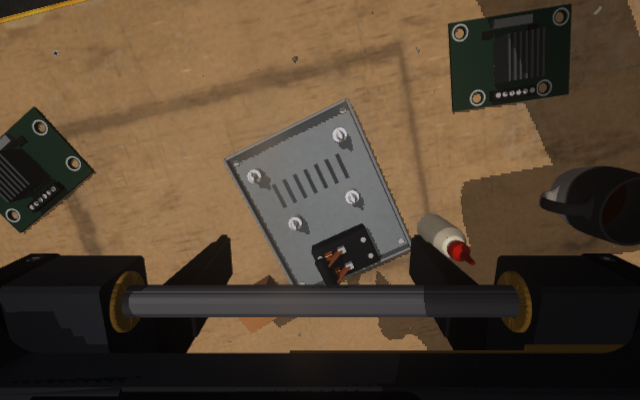

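The chassis shows fully. The standoffs are at about (339,134), (253,177), (352,197) and (294,223), and the isolator block is at (345,255), partly behind the gripper. The bottle is at (440,232), and the carton is at about (262,318), behind the gripper.

```bash
cat >> h.py <<'E'
def rigid(m,w):
    m=np.array(m,float);w=np.array(w,float);a=m-m.mean(0);b=w-w.mean(0)
    th=np.arctan2((a[:,0]*b[:,1]-a[:,1]*b[:,0]).sum(),(a*b).sum())
    R=np.array([[np.cos(th),-np.sin(th)],[np.sin(th),np.cos(th)]]);t=w.mean(0)-R@m.mean(0)
    return th,t,(m@R.T+t-w)
SEAT=[(-70,58),(-70,-58),(6,40),(6,-40)];HOLE=[(-38,58),(-38,-58),(38,40),(38,-40)]
E
cat > b3.py <<'E'
from h import *
w=np.load("w2.npz");P=w["P"];S=[]
for u,v in [(339,134),(253,177),(352,197),(294,223)]:
    q=P[v-14:v+15,u-14:u+15].reshape(-1,3); q=q[q[:,2]>20]; hi=q[q[:,2]>30]
    print(len(q),q.mean(0).round(1),len(hi),hi.mean(0).round(1),q[:,2].max()); S.append(hi.mean(0)[:2])
th,t,r=rigid(SEAT,S);print("chassis",th,t,r.round(1).tolist())
R=np.array([[np.cos(th),-np.sin(th)],[np.sin(th),np.cos(th)]])
B=[];P1=np.load("w1.npz")["P"]
for u,v in [(384,143),(280,159),(376,211),(307,222)]:
    B.append(np.nanmedian(P1[v-9:v+10,u-9:u+10].reshape(-1,3),0)[:2])
b=rigid(HOLE,B);print("board",b[0],b[1],b[2].round(1).tolist())
# rim from cloud, in chassis frame
L=(P[...,:2]-t)@R
m=(P[...,2]>18)&(P[...,2]<25)&(abs(L[...,0])<130)&(abs(L[...,1])<110)
for k,n in ((0,'x'),(1,'y')):
    print(n,np.percentile(L[m][:,k],[0.5,2,50,98,99.5]).round(1), np.median(P[m][:,2]))
for lo,hi in ((55,95),):
    m=(P[...,2]>lo)&(P[...,2]<hi)&(abs(L[...,0]-72)<40)&(abs(L[...,1])<45)
    print("bar",m.sum(),L[m].mean(0),L[m].min(0),L[m].max(0),P[m][:,2].max(),P[m][:,2].min())
H=P1[...];m=(H[...,2]>30)&(H[...,2]<45)&(np.hypot(H[...,0]-b[1][0],H[...,1]-b[1][1])<45)
print("sink",m.sum(),H[m].mean(0), H[m][:,2].max())
for n in ["scene0","side0"]:
  Q=np.load(n+".npz")["P"];L=(Q[...,:2]-t)@R
  m=(Q[...,2]>60)&(Q[...,2]<95)&(abs(L[...,0]-72)<40)&(abs(L[...,1])<45);print(n,m.sum(),L[m].mean(0),L[m].min(0),L[m].max(0))
  for k,(x,y) in dict(bottle=(630,170),carton=(680,-68)).items():
    m=(Q[...,2]>20)&(np.hypot(Q[...,0]-x,Q[...,1]-y)<45);print(k,L[m].min(0).round(),L[m].max(0).round(),m.sum())
E
python3 b3.py
```

```text
176 [490.9  84.8  31.6] 71 [491.2  85.   38.6] 42.81887649016983
196 [518.1 -28.9  30.4] 74 [516.7 -26.6  38.1] 43.94939691439987
168 [567.6  84.4  31.3] 68 [568.   84.6  38.2] 43.341890148144614
162 [585.4   7.9  31.2] 67 [586.2   7.5  37.9] 43.158617846275604
chassis 0.22676958270021513 [571.66504949  44.79713584] [[-0.7, 0.6], [-0.2, -0.8], [0.6, 0.6], [0.3, -0.3]]
board -0.07164015590629405 [451.92311305 302.00805002] [[-0.1, 0.0], [0.3, -0.0], [0.2, -0.4], [-0.4, 0.4]]
x [-103.8 -103.7  -18.9  104.6  105.5] 22.74944102178256
y [-85.3 -84.8  19.   84.3 104.2] 22.74944102178256
bar 458 [ 65.92989514 -22.05931608] [ 47.16839956 -31.70810627] [88.24211745 -8.3772899 ] 80.86879181383762 55.17885811534728
sink 1064 [450.27392079 302.81773941  38.61224138] 41.329302924949275
scene0 53 [ 70.20199216 -28.1873691 ] [ 46.75653872 -33.8986249 ] [ 99.97413314 -20.28821618]
bottle [51. 70.] [110. 133.] 265
carton [  61. -155.] [ 108. -108.] 266
side0 53 [ 69.56600174 -28.67790133] [ 44.01293262 -38.64462   ] [ 95.0806142  -18.33132815]
bottle [55. 71.] [108. 131.] 238
carton [  61. -161.] [ 109. -107.] 241
```

jog_arm:
  motion:
    - [0,0,9.2,0,0,15,0]
    - [0,0,9.2,0,0,15,0]
    - [0,0,9.2,0,0,15,0]
    - [0,0,9.2,0,0,15,0]
    - [0,0,9.2,0,0,15,0]
    - [0,0,9.2,0,0,15,0]
    - [0,0,9.2,0,0,15,0]
    - [0,0,0,0,0,0,0]

```text
t: 4.88
eef_pos: [535.9, 50.6, 246.5]
tcp_rot: [-3.14, -0.001, 1.797]
ft_force: [-0.0, 0.6, -0.1]
opening: 0.216
grip_force: 0.0
```

```bash
cat >> h.py <<'E'
from scipy.spatial.transform import Rotation as Ro
def togo(pos,yaw):
    s=env.state();p=np.array(s["eef_pos"]);A=Ro.from_euler("xyz",s["tcp_rot"])
    T=Ro.from_euler("xyz",[np.pi,0,yaw])
    print("t",s["t"],"pos",p.round(1),"rot",np.round(s["tcp_rot"],4),"open",round(s["opening"],3))
    print(" shift(tool)",A.inv().apply(np.array(pos)-p).round(1),"turn deg",np.degrees((A.inv()*T).as_rotvec()).round(2),"shift in target axes",T.inv().apply(np.array(pos)-p).round(1))
def ch(x,y,z,th=0.2268,t=(571.7,44.8)):
    return [t[0]+x*np.cos(th)-y*np.sin(th),t[1]+x*np.sin(th)+y*np.cos(th),z]
E
python3 -c "
from h import *
togo(ch(72,-54,140),1.797)"
```

```text
t 4.875 pos [535.9  50.6 246.5] rot [-3.1398e+00 -6.0000e-04  1.7972e+00] open 0.216
 shift(tool) [-67.7 105.8 106.3] turn deg [-0.1  -0.03  0.01] shift in target axes [-67.6 105.7 106.5]
```

jog_arm:
  motion:
    - [0,0,0,-22,35,0,0]
    - [0,0,0,-23,35,0,0]
    - [0,0,0,-23,36,0,0]
    - [0,0,0,0,0,36,0]
    - [0,0,0,0,0,36,0]
    - [0,0,0,0,0,34,0]
    - [0,0,0,0,0,0,0]

```text
t: 5.75
eef_pos: [654.1, 7.9, 139.8]
tcp_rot: [-3.138, -0.001, 1.799]
ft_force: [0.8, -0.2, 0.2]
opening: 0.001
grip_force: 0.0
```

jog_arm:
  motion:
    - [0,0,0,10,0,0,0]
    - [0,0,0,10,0,0,0]
    - [0,0,0,10,0,0,0]
    - [0,0,0,10,0,0,0]
    - [0,0,0,9,0,0,0]
    - [0,0,0,7,0,0,0]
    - [0,0,0,0,0,0,0]
    - [0,0,0,-20,0,-20,0]
    - [0,0,0,0,0,-60,95]
    - [0,0,0,0,0,0,95]

```text
t: 7.0
eef_pos: [648.0, 42.2, 225.5]
tcp_rot: [3.134, 0.002, 1.795]
ft_force: [0.4, -0.9, -0.5]
opening: 0.152
grip_force: 0.0
```

```bash
cat > iso.py <<'E'
from h import *
for n in ["scene","side"]:
  Q=pts(cam(n));th=.2268;R=np.array([[np.cos(th),-np.sin(th)],[np.sin(th),np.cos(th)]]);L=(Q[...,:2]-(571.7,44.8))@R
  m=(Q[...,2]>60)&(Q[...,2]<92)&(abs(L[...,0]-72)<40)&(abs(L[...,1])<45);print(n,m.sum(),L[m].mean(0),L[m].min(0),L[m].max(0))
E
python3 iso.py; python3 -c "
from h import *
togo([451.9,302,250],np.pi-0.0716)"
```

```text
scene 75 [69.98359282 20.23814431] [48.2871565  5.3983454] [99.01475858 29.19611275]
side 63 [69.36135629 18.64202524] [46.222382    8.25336949] [97.24954664 30.16527731]
t 7.1 pos [646.6  42.5 221.5] rot [3.1407e+00 2.0000e-04 1.7955e+00] open 0.241
 shift(tool) [ 296.4 -131.9  -28.6] turn deg [ 4.000e-02  4.000e-02 -7.302e+01] shift in target axes [212.8 244.9 -28.5]
```

jog_arm:
  motion:
    - [0,0,-10.4,0,0,-8,95]
    - [0,0,-10.4,0,0,-8,95]
    - [0,0,-10.4,0,0,-8,95]
    - [0,0,-10.4,0,0,-8,95]
    - [0,0,-10.4,0,0,0,95]
    - [0,0,-10.4,0,0,0,95]
    - [0,0,-10.6,0,0,0,95]

```text
t: 7.98
eef_pos: [646.3, 42.7, 251.5]
tcp_rot: [-3.142, -0.003, 3.076]
ft_force: [0.2, 0.3, -0.4]
opening: 0.965
grip_force: 0.0
```

jog_arm:
  motion:
    - [0,0,0,36,41,0,95]
    - [0,0,0,36,41,0,95]
    - [0,0,0,36,41,0,95]
    - [0,0,0,35,41,0,95]
    - [0,0,0,35,41,0,95]
    - [0,0,0,35,40,0,95]
    - [0,0,0,0,0,0,95]

```text
t: 8.85
eef_pos: [449.5, 304.4, 252.1]
tcp_rot: [-3.141, -0.002, 3.074]
ft_force: [0.1, -0.7, -0.5]
opening: 0.996
grip_force: 0.0
```

```bash
cat > b4.py <<'E'
from h import *
c=cam("wrist");P=pts(c);np.savez("w3.npz",P=P,**c)
g=c["color"].astype(int);white=(g.min(-1)>110)
t0=np.array([451.9,302]);th=-.0716
for it in range(3):
    R=np.array([[np.cos(th),-np.sin(th)],[np.sin(th),np.cos(th)]]);W=[];n=[]
    for h in HOLE:
        w=t0+R@np.array(h)
        m=white&(np.hypot(P[...,0]-w[0],P[...,1]-w[1])<11)&(P[...,2]<12)
        q=P[m][:,:2]; W.append((cv2.fitEllipse(q.astype(np.float32)*10)[0][0]/10,cv2.fitEllipse(q.astype(np.float32)*10)[0][1]/10)); n.append(len(q))
    th,t0,r=rigid(HOLE,W)
print(n,th,t0,r.round(1).tolist())
H=P;m=(H[...,2]>36)&(H[...,2]<45)&(np.hypot(H[...,0]-t0[0],H[...,1]-t0[1])<45)
L=(H[m][:,:2]-t0)@R;print("sink local",L.mean(0),L.min(0),L.max(0),m.sum())
togo([t0[0],t0[1],84],np.pi+th)
E
python3 b4.py
```

```text
[109, 105, 88, 91] -0.07461654890982967 [451.60248413 302.07713623] [[-0.0, 0.0], [0.0, 0.1], [-0.1, -0.2], [0.1, 0.0]]
sink local [-1.58435162  0.30975826] [-25.49420079 -19.86509942] [24.51711042 20.15226396] 1231
t 8.9 pos [450.7 303.2 252.2] rot [-3.1407e+00 -1.5000e-03  3.0727e+00] open 0.998
 shift(tool) [ -1.2  -0.9 168.2] turn deg [-0.05 -0.09  0.33] shift in target axes [ -1.   -1.1 168.2]
```

jog_arm:
  motion:
    - [0,0,0.3,-1,-1,40,95]
    - [0,0,0,0,0,40,95]
    - [0,0,0,0,0,40,95]
    - [0,0,0,0,0,32,95]
    - [0,0,0,0,0,16,95]
    - [0,0,0,0,0,0,95]
    - [0,0,0,0,0,0,34]
    - [0,0,0,0,0,0,34]
    - [0,0,0,0,0,0,34]
    - [0,0,0,0,0,0,34]

```text
t: 10.15
eef_pos: [452.7, 301.4, 85.6]
tcp_rot: [3.141, 0.001, 3.065]
ft_force: [-0.2, 0.5, 0.3]
opening: 0.637
grip_force: 0.0
```

jog_arm:
  motion:
    - [0,0,0,0,0,0,20]
    - [0,0,0,0,0,0,20]
    - [0,0,0,0,0,0,20]

```text
t: 10.52
eef_pos: [452.7, 301.4, 85.3]
tcp_rot: [3.141, 0.0, 3.065]
ft_force: [-0.1, -0.1, 1.6]
opening: 0.424
grip_force: 30.0
```

jog_arm:
  motion:
    - [0,0,0,0,0,-10,20]
    - [0,0,0,0,0,-25,20]
    - [0,0,0,0,0,-30,20]
    - [0,0,0,0,0,-30,20]
    - [0,0,0,0,0,-20,20]
    - [0,0,0,0,0,0,20]

```text
t: 11.28
eef_pos: [452.9, 301.4, 201.8]
tcp_rot: [3.14, 0.002, 3.065]
ft_force: [-0.7, 0.4, -1.4]
opening: 0.416
grip_force: 30.0
```

```bash
cat > b5.py <<'E'
from h import *
import sys
# board pose in tool frame from wrist camera: holes rings
c=cam("wrist");P=pts(c);np.savez("w4.npz",P=P,**c);save(c,"w4.png")
s=env.state();p=np.array(s["eef_pos"]);A=Ro.from_euler("xyz",s["tcp_rot"])
L=A.inv().apply((P-p).reshape(-1,3)).reshape(P.shape)  # tool frame
g=c["color"].astype(int);white=g.min(-1)>110
zt=78
off=np.array([0.,0]);th=0.
# tool x = -board x, tool y = board y at th=0 (yaw=pi+board yaw): board (x,y)->tool(-x,y)
M=[(-x,y) for x,y in HOLE]
for it in range(3):
    R=np.array([[np.cos(th),-np.sin(th)],[np.sin(th),np.cos(th)]]);W=[];mm=[]
    for h in M:
        w=off+R@np.array(h)
        m=white&(np.hypot(L[...,0]-w[0],L[...,1]-w[1])<12)&(abs(L[...,2]-zt)<12)
        q=L[m]
        if len(q)<20: print("few",h,len(q)); continue
        e=cv2.fitEllipse(q[:,:2].astype(np.float32)*10)[0];W.append((e[0]/10,e[1]/10));mm.append((h,q[:,2].mean(),len(q)))
    th,off,r=rigid([m[0] for m in mm],W)
print("board in tool: off",off,"turn",th,[(m[0],round(m[1],1),m[2]) for m in mm],r.round(1).tolist())
bare=(abs(L[...,2]-zt)<8)&(abs(L[...,0])<48)&(abs(L[...,1])<68)&(g[...,1]>g[...,0]+8)
q=L[bare];a=np.linalg.lstsq(np.c_[q[:,:2],np.ones(len(q))],q[:,2],rcond=None)[0];print("plane",a,len(q))
print(s["eef_pos"],s["tcp_rot"],s["opening"],s["ft_force"])
E
python3 b5.py
```

```text
few (-38, 40) 0
few (-38, -40) 0
few (-38, 40) 0
few (-38, -40) 0
few (-38, 40) 0
few (-38, -40) 0
board in tool: off [0.57991258 0.62734887] turn -0.0008265989011613797 [((38, 58), np.float64(78.6), 445), ((38, -58), np.float64(78.7), 431)] [[-0.0, -0.0], [0.0, 0.0]]
plane [ 2.11515649e-04 -3.81692294e-04  7.88600502e+01] 12593
[452.57271933 301.26739998 200.62891802] [3.14099989e+00 8.72160523e-04 3.06467155e+00] 0.4241835843792964 [ 0.20052094 -1.1612752  -2.36272388]
```

View pics/w4.png

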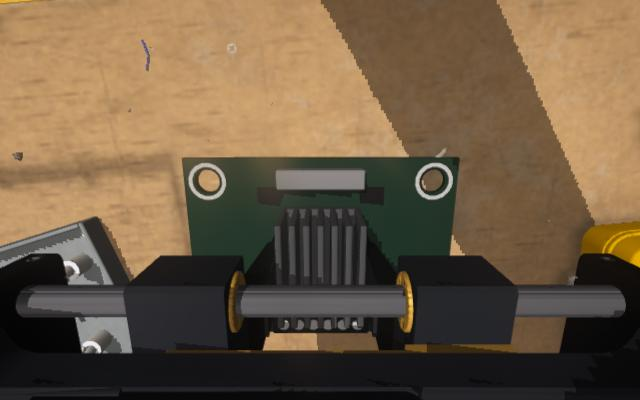

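The board hangs level in the gripper, with its wide-hole rings visible at (207,181) and (433,181). Carry it over the chassis.

```bash
python3 -c "
from h import *
togo(ch(-31.4,-0.6,200),np.pi+.2268)"
```

```text
t 11.325 pos [452.6 301.3 200.6] rot [3.1410e+00 9.0000e-04 3.0647e+00] open 0.424
 shift(tool) [-108.7 -256.5    0.6] turn deg [  0.03   0.05 -17.4 ] shift in target axes [ -27.  -277.3    0.6]
```

jog_arm:
  motion:
    - [0,0,-5.8,0,0,0,20]
    - [0,0,-5.8,0,0,0,20]
    - [0,0,-5.8,0,0,0,20]
    - [0,0,0,-4,-40,0,20]
    - [0,0,0,-4,-45,0,20]
    - [0,0,0,-4,-45,0,20]
    - [0,0,0,-5,-50,0,20]
    - [0,0,0,-5,-50,0,20]
    - [0,0,0,-5,-47,0,20]
    - [0,0,0,0,0,0,20]

```text
t: 12.58
eef_pos: [541.7, 34.9, 199.0]
tcp_rot: [3.141, -0.001, -2.918]
ft_force: [0.5, 0.2, -1.7]
opening: 0.417
grip_force: 30.0
```

jog_arm:
  motion:
    - [0,0,0,0,0,20,20]
    - [0,0,0,0,0,20,20]
    - [0,0,0,0,0,0,20]
    - [0,0,0,0,0,0,20]

```text
t: 13.08
eef_pos: [541.2, 38.0, 160.4]
tcp_rot: [3.141, -0.0, -2.914]
ft_force: [-0.4, -0.2, -2.2]
opening: 0.418
grip_force: 30.0
```

```bash
python3 b5.py; python3 -c "
from h import *
togo(ch(-31.4,-0.6,150),np.pi+.2268)
c=np.load('w4.npz');
c={k:c[k] for k in c.files};im=c['color'].copy()
for s in SEAT[:2]:
    for z in (26,40.5):
        u=proj(c,ch(s[0],s[1],z));print(u.round(1));cv2.circle(im,tuple(np.round(u).astype(int).tolist()),1,(255,0,0),-1)
im=cv2.resize(im[100:300,80:560],(800,333),interpolation=cv2.INTER_CUBIC)
cv2.imwrite('pics/w5.png',im[:,:,::-1])"
```

```text
few (-38, 40) 0
few (-38, -40) 0
few (-38, 40) 0
few (-38, -40) 0
few (-38, 40) 0
few (-38, -40) 0
board in tool: off [1.11753505 0.41604291] turn -0.0010517275061377724 [((38, 58), np.float64(80.0), 418), ((38, -58), np.float64(79.9), 409)] [[-0.0, -0.0], [0.0, 0.0]]
plane [-1.64486821e-03  2.45222780e-04  8.02806227e+01] 13456
[541.34046486  37.87949375 160.69341332] [-3.14155931e+00  5.22132546e-04 -2.91433904e+00] 0.41767926919306525 [ 0.2506331   0.0256167  -2.08880087]
t 13.125 pos [541.3  37.9 160.7] rot [-3.1416e+00  5.0000e-04 -2.9143e+00] open 0.418
 shift(tool) [ 0.3 -0.7 10.7] turn deg [-0.    0.03  0.03] shift in target axes [ 0.3 -0.7 10.7]
[406.8 166.5]
[412.4 169.8]
[232.5 166.4]
[226.8 169.7]
```

View pics/w5.png

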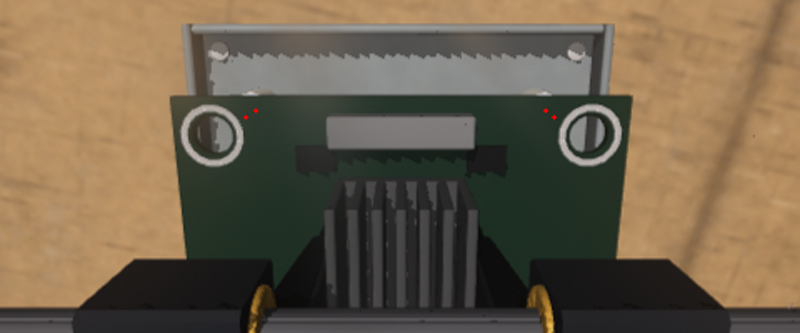

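The holes sit symmetrically over the front standoffs, whose near edges just show at (258,93) and (538,93) in the crop, and the heading agrees. Lower onto the pins.

jog_arm:
  motion:
    - [0,0,0,0,-0.6,12,20]
    - [0,0,0,0,0,12,20]
    - [0,0,0,0,0,6,20]
    - [0,0,0,0,0,4,20]
    - [0,0,0,0,0,4,20]
    - [0,0,0,0,0,2,20]
    - [0,0,0,0,0,2,20]
    - [0,0,0,0,0,0,20]

```text
t: 14.12
eef_pos: [542.1, 36.9, 118.8]
tcp_rot: [-3.141, 0.002, -2.915]
ft_force: [2.7, 0.6, 2.7]
opening: 0.421
grip_force: 30.0
```

jog_arm:
  motion:
    - [0,0,0,-0.7,0,0,20]
    - [0,0,0,0,0,0,20]

```text
t: 14.38
eef_pos: [542.4, 37.0, 118.7]
tcp_rot: [-3.141, 0.001, -2.915]
ft_force: [1.0, -0.4, 6.2]
opening: 0.419
grip_force: 30.0
```

```bash
cat > b6.py <<'E'
from h import *
import sys
c=cam("wrist");im=c["color"];u0=[proj(c,ch(s[0],s[1],40)) for s in SEAT[:2]]
o=[]
for u in u0:
    x,y=int(u[0]),int(u[1]);o.append(cv2.resize(im[y-30:y+30,x-40:x+40],(400,300),interpolation=cv2.INTER_CUBIC))
cv2.imwrite("pics/"+sys.argv[1],np.hstack(o)[:,:,::-1])
s=env.state();print(s["ft_force"],s["moment"],s["eef_pos"])
E
python3 b6.py h1.png; python3 b5.py | tail -3
```

```text
[1.68227943 0.46869323 6.86087132] [-0.13072105 -0.41360615 -0.03400322] [542.42466584  36.95454552 118.6689434 ]
board in tool: off [0.67744331 0.33784979] turn -0.0011769040790302462 [((38, 58), np.float64(79.6), 652), ((38, -58), np.float64(79.5), 586)] [[-0.0, -0.2], [0.0, 0.2]]
plane [-5.24320058e-05  3.93090095e-04  8.00045184e+01] 13906
[542.44267258  36.96365375 118.69463577] [-3.14120343e+00  1.20238433e-03 -2.91473846e+00] 0.4159897097870256 [ 1.3228151  -0.57887401  5.96469994]
```

View pics/h1.png

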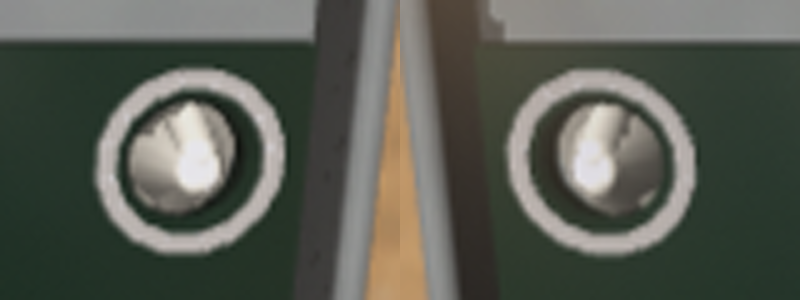

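Both front pins stand well centred in their holes, so I can press down now.

jog_arm:
  motion:
    - [0,0,0,0,0,2,20]
    - [0,0,0,0,0,2,20]
    - [0,0,0,0,0,2,20]
    - [0,0,0,0,0,1,20]
    - [0,0,0,0,0,1,20]
    - [0,0,0,0,0,0,20]

```text
t: 15.22
eef_pos: [541.6, 37.1, 111.2]
tcp_rot: [3.141, -0.001, -2.915]
ft_force: [-4.9, 0.1, 17.7]
opening: 0.418
grip_force: 30.0
```

jog_arm:
  motion:
    - [0,0,0,0,0,1,20]
    - [0,0,0,0,0,1,20]
    - [0,0,0,0,0,1,20]
    - [0,0,0,0,0,0,20]

```text
t: 15.72
eef_pos: [542.1, 37.2, 110.3]
tcp_rot: [-3.141, 0.002, -2.914]
ft_force: [-10.1, 1.4, 44.5]
opening: 0.42
grip_force: 30.0
```

```bash
python3 b5.py | tail -3; python3 -c "
from h import *
c=np.load('w4.npz');P=c['P'];g=c['color'].astype(int)
th=.2268;R=np.array([[np.cos(th),-np.sin(th)],[np.sin(th),np.cos(th)]]);L=(P[...,:2]-(571.7,44.8))@R
m=(abs(L[...,0]+55)<24)&(abs(L[...,1])<66)&(g[...,1]>g[...,0]+8)&(P[...,2]>20)&(P[...,2]<45)
q=np.c_[L[m],P[m][:,2]];a=np.linalg.lstsq(np.c_[q[:,:2],np.ones(len(q))],q[:,2],rcond=None)[0];print(a,m.sum(),a@[-70,58,1],a@[-70,-58,1],a@[6,0,1])
m=(L[...,0]<-101)&(L[...,0]>-106)&(abs(L[...,1])<60)&(P[...,2]>15);print('rim',np.median(P[m][:,2]),m.sum())"
```

```text
board in tool: off [2.07172861 0.32846869] turn 0.0012043507580718979 [((38, 58), np.float64(75.6), 800), ((38, -58), np.float64(76.0), 659)] [[0.0, -0.4], [-0.0, 0.4]]
plane [-2.84443527e-03 -7.05595855e-05  7.90804870e+01] 13798
[542.08112699  37.25031322 110.27768245] [-3.14114913e+00  2.06527691e-03 -2.91443499e+00] 0.42024754729484015 [-9.96745413  1.50450958 45.00053204]
[-4.91667725e-04 -3.00608580e-04  3.11972484e+01] 12828 31.214229856217415 31.249100451470824 31.194298406774305
rim 23.201335231984046 1417
```

The board top is at 31.2 mm by depth. The rim reads 23.2 against a true 22, so the board sits at 30.0 mm, level and home. Release.

jog_arm:
  motion:
    - [0,0,0,0,0,-2,20]
    - [0,0,0,0,0,0,70]
    - [0,0,0,0,0,0,70]
    - [0,0,0,0,0,-10,70]
    - [0,0,0,0,0,-50,70]
    - [0,0,0,0,0,-60,70]
    - [0,0,0,0,0,-30,70]
    - [0,0,0,0,0,0,70]
    - [0,0,0,0,0,0,70]

```text
t: 16.9
eef_pos: [541.7, 37.1, 258.6]
tcp_rot: [3.141, -0.001, -2.915]
ft_force: [0.1, 0.7, -0.7]
opening: 0.735
grip_force: 0.0
```

```bash
cat > b7.py <<'E'
from h import *
import sys
c=cam("wrist");P=pts(c);g=c["color"].astype(int);save(c,sys.argv[1])
th=.2268;R=np.array([[np.cos(th),-np.sin(th)],[np.sin(th),np.cos(th)]]);L=(P[...,:2]-(571.7,44.8))@R
m=(abs(L[...,0]+32)<48)&(abs(L[...,1])<66)&(g[...,1]>g[...,0]+8)&(P[...,2]>20)&(P[...,2]<45)
q=np.c_[L[m],P[m][:,2]]
for _ in range(3):
    a=np.linalg.lstsq(np.c_[q[:,:2],np.ones(len(q))],q[:,2],rcond=None)[0];q=q[abs(np.c_[q[:,:2],np.ones(len(q))]@a-q[:,2])<1.5]
print("top z at seats",[round(float(a@[x,y,1]),2) for x,y in SEAT],len(q))
m=(L[...,0]<-101)&(L[...,0]>-106)&(abs(L[...,1])<60)&(P[...,2]>15);print('rim',np.median(P[m][:,2]),m.sum())
togo(ch(72,54,230),1.797)
E
python3 b7.py w6.png; python3 iso.py
```

```text
top z at seats [31.24, 31.24, 31.18, 31.18] 4213
rim 23.1483029066344 386
t 16.95 pos [541.6  37.  258.2] rot [ 3.1410e+00 -1.9000e-03 -2.9149e+00] open 0.739
 shift(tool) [-103.1   54.8   28. ] turn deg [-6.000e-02 -1.100e-01  9.003e+01] shift in target axes [ 54.9 103.   28.2]
scene 74 [70.68588447 20.55274527] [45.18167219 10.22774516] [98.23334184 31.87145355]
side 64 [68.75840669 18.5058352 ] [45.21223675  6.75860866] [98.1620917 28.9558443]
```

View pics/w6.png

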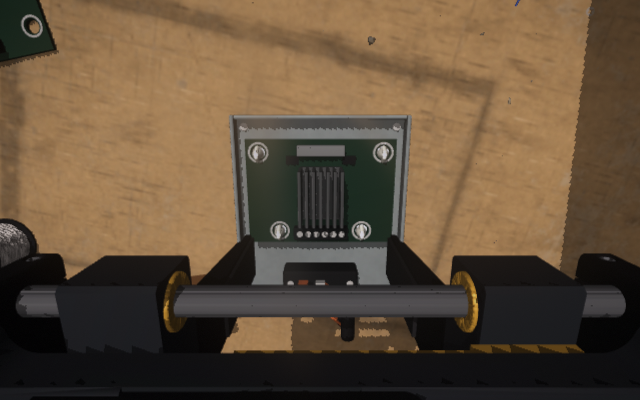

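All four pins stand through the holes at (258,152), (383,152), (280,231) and (361,231), the board is level, and the strip faces the isolator. Next, switch back on.

jog_arm:
  motion:
    - [0,0,10,0,0,0,0]
    - [0,0,10,0,0,0,0]
    - [0,0,10,0,0,0,0]
    - [0,0,10,0,0,0,0]
    - [0,0,10,0,0,0,0]
    - [0,0,10,0,0,0,0]
    - [0,0,10,0,0,0,0]
    - [0,0,10,0,0,0,0]
    - [0,0,10,0,0,0,0]
    - [0,0,0,0,0,0,0]

```text
t: 18.3
eef_pos: [542.0, 37.0, 258.4]
tcp_rot: [-3.14, -0.001, 1.799]
ft_force: [-0.1, -0.3, -0.7]
opening: 0.003
grip_force: 0.0
```

jog_arm:
  motion:
    - [0,0,0,12,25,0,0]
    - [0,0,0,12,26,0,0]
    - [0,0,0,12,26,0,0]
    - [0,0,0,13,26,0,0]
    - [0,0,0,0,0,0,0]
    - [0,0,0,0,0,0,0]

```text
t: 19.05
eef_pos: [630.9, 107.7, 258.6]
tcp_rot: [-3.14, -0.0, 1.8]
ft_force: [-0.0, -0.6, -0.1]
opening: 0.008
grip_force: 0.0
```

```bash
python3 -c "
from h import *
togo(ch(72,48,144),1.797)"
```

```text
t 19.05 pos [630.9 107.7 258.6] rot [-3.1403e+00 -2.0000e-04  1.8000e+00] open 0.008
 shift(tool) [  0.    0.4 114.6] turn deg [-0.08 -0.01  0.17] shift in target axes [  0.    0.2 114.6]
```

jog_arm:
  motion:
    - [0,0,0,0,0,35,0]
    - [0,0,0,0,0,35,0]
    - [0,0,0,0,0,30,0]
    - [0,0,0,0,0,14,0]
    - [0,0,0,0,0,0,0]

```text
t: 19.68
eef_pos: [631.1, 107.6, 145.0]
tcp_rot: [-3.14, -0.0, 1.798]
ft_force: [-0.1, -0.1, 0.4]
opening: 0.003
grip_force: 0.0
```

jog_arm:
  motion:
    - [0,0,0,-9,0,0,0]
    - [0,0,0,-9,0,0,0]
    - [0,0,0,-9,0,0,0]
    - [0,0,0,-9,0,0,0]
    - [0,0,0,-8,0,0,0]
    - [0,0,0,-6,0,0,0]
    - [0,0,0,0,0,0,0]
    - [0,0,0,15,0,-20,0]
    - [0,0,0,0,0,-60,0]
    - [0,0,0,0,0,-60,0]

```text
t: 20.92
eef_pos: [638.7, 75.3, 288.1]
tcp_rot: [3.141, -0.0, 1.799]
ft_force: [0.6, 0.0, 0.1]
opening: 0.012
grip_force: 0.0
```

jog_arm:
  motion:
    - [0,0,0,0,-50,0,0]
    - [0,0,0,0,-50,0,0]
    - [0,0,0,0,-50,0,0]
    - [0,0,0,0,0,0,0]
    - [0,0,0,0,0,0,0]

```text
t: 21.55
eef_pos: [493.6, 40.8, 286.5]
tcp_rot: [3.139, 0.0, 1.798]
ft_force: [1.3, 0.2, 0.1]
opening: 0.002
grip_force: 0.0
```

```bash
python3 iso.py; python3 b7.py w7.png
```

```text
scene 53 [ 70.15820824 -28.03787955] [ 46.44548647 -33.58737108] [ 97.02633712 -20.94263141]
side 55 [ 68.08151633 -30.5582878 ] [ 43.66721841 -39.59934693] [ 94.79858116 -19.23259672]
top z at seats [31.29, 31.3, 31.23, 31.23] 4944
rim 322.85856472484727 2060
t 21.7 pos [493.9  40.6 285.4] rot [3.1411 0.     1.7981] open 0.003
 shift(tool) [ 40.6 148.8  55.5] turn deg [0.03 0.   0.06] shift in target axes [ 40.7 148.8  55.4]
```

View pics/w7.png

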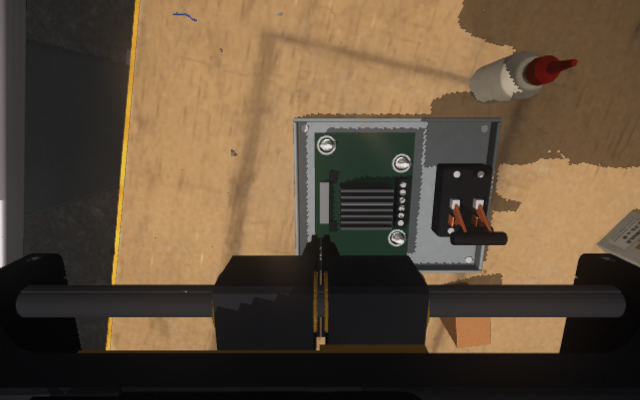

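The bar is back on the ON side at (480,239), as at the start. The board is home, and the bottle and carton are still standing in place.

```bash
python3 -c "
from cell import env
print(env.job_done())"
```

```text
the job is handed in; nothing more can be done
None
```

The job is handed in at about 22 s: isolator off, matching board pressed home on all four standoffs, isolator back on, with the final images showing the board seated and the handle ON; the judge returned no verdict.

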